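# Gauge the small blue jar between caliper jaws

## Robot

A 7-joint arm with a two-finger parallel gripper is mounted at the origin on a cart in front of the work surface, level with it; the furniture and walls round the work are solid. World frame = base frame: x ahead of the robot, y to its left, z up, the work surface at z = 0. Lengths are in m, angles in rad, forces in N, time in s.
With the tool pointing down it reaches from about 0.425 to 0.875 m from the base axis. Payload 9.9 kg.
Tool frame: the origin (TCP) lies on the centre line of the jaws, within the pads' length; the fingertips stand bot.tips_ahead ahead of it and the grasp point (between the pads) lies 3 mm ahead of it (bot.tips_ahead is the distance from the TCP to the fingertips, in m); z points along the fingers, y is the line along which they close (so a half turn about z gives the same grasp; the last joint's range is limited). The gripper opens to 85 mm and grips with 20 to 120 N. Pads are 22 mm wide; open, the fingers measure 114 mm over their backs; the gripper's body (76 mm by 85 mm) begins 54 mm behind the grasp point. The pads swing forward as they close: fully open they stand 13 mm farther back than shut.
Start: joints at [1.103, 0.576, 0.025, 1.437, -0.015, 1.129, -0.057], TCP at [0.253, -0.626, 0.253] pointing down, gripper open.
Joint ranges: [-2.76, 2.76], [-0.34, 2.15], [-1.52, 1.57], [0.19, 2.46], [-1.09, 4.23], [0.17, 1.99], [-2.82, 2.82]. Speed limits (rad/s): [2.22, 2.22, 3.01, 3.01, 3.14, 3.14, 3.14].

## Interface

Orientations are given as a unit quaternion [w, x, y, z].
In Python, from workcell import bot gives the robot as it stands. The module is installed in compiled form; this text tells all that it offers.
- The arm moves only by the tool carry_out, never from a script. Its argument "commands" is a list of rows, each an object with "xyz": the shift along the tool's x, y, z in units of 1 m (1.0 is 1 m), a list of three; "turn": the turn, a rotation vector about the tool's x, y, z in units of 0.15 rad (1.0 is 0.15 rad), a list of three; "jaw": the opening, from 0 (shut) to 1 (fully open). In form: [{"xyz": [x, y, z], "turn": [rx, ry, rz], "jaw": jaw}, ...]. A call has 1 to 20 rows; each row shifts and turns the commanded pose from where the row before left it, along the tool's axes as they then stand; what a row does not reach is not made up. A row lasts 1/8 s, in which the tool goes at most 62.5 mm and 10.7 degrees, less where a joint would pass 70% of its speed; a pose out of reach is approached as far as the arm can. A call with a number of a shift or a turn outside -1 to 1 is refused whole. A call with a gripper value outside its range is refused whole. The fingers move at their own pace and stop on an object; "grip_force" is the grip in N (left out, the last holds). Time passes only in rows, so rows that do not move let the fingers close. It gives the time, the measured TCP pose, the force, the opening and the grip force at its end, in the units of the state.
- bot.sense(): the state, without advancing time (a new reading comes with each control period).
- bot.camera(name): name is "side" or "top"; returns a dict with "img" (400x640x3 uint8, blue, green, red), "mtx" (3x3 intrinsics, pixels), "D" ([k1, k2, p1, p2, k3] as OpenCV has them; the pictures are not rectified), "rvec" (rotation vector, rad) and "tvec" (3), from world to camera coordinates, as OpenCV has them. Camera axes: x right, y down, z forward; pixel columns grow to the right and rows downward; lengths in m; the calibration is good to about 2 mm. A picture is of the moment at which its call begins. There is no depth.
- bot.finish_job(): hands the job in; it is judged then, once.
The state is a dict: "t": time; "joint_pos": joint angles; "dq": joint speeds; "joint_torque": joint torques, N m; "tcp_pos": TCP position; "orientation": TCP orientation; "ft_force": force on the tool from outside, world axes, zero at the start; "moment": the same for the moment, N m; "finger_gap": finger opening in m; "grip_force": force on a finger pad.
Only numpy, scipy, OpenCV 4.12 (cv2) and the standard library are available. Lean on these libraries where they do the work, as an engineer would, in place of code of your own. Each camera call takes 0.05 s, during which the arm holds its last target. There are 200 camera calls.

## Task

Measure the small blue paint jar on the bench caliper gauge: stand it upright on the gauge's grey plate under the magnifier, centred on the jaw faces, and let go of it. Then gently slide the jaw with the orange post shut on it until the jar presses the sprung anvil and the black pointer stands inside the green band, never running past the red, and leave it so. Do not disturb the things around it.

Things in the scene. Friction and masses are not known exactly. Their poses are not given: they have to be found in the camera images.
- jar_center (a point): centre of the small open blue paint jar, half-way up: 43 mm across (round body, 10 to 50 mm above its foot; slightly narrower neck above), 64 mm tall, mass about 0.07 kg; z up, 32 mm above its foot. At the start it stands on the desk left of the gauge
- gauge: bench caliper gauge, fixed: grey base plate 150 x 220 x 8 mm (x -70 to +80, y -115 to +105 mm), origin on the desk under the measuring spot, z up; its x points to the robot's right, its y away from the robot. The jaws slide along y; their faces reach up to 28 mm above the desk. Rail along y at x = -50 mm. At +y a blue force head (x +-23, y 50 to 95 mm, 39 mm high) with a white, green and red scale on top
- measuring_spot (a point): point on the top of the grey plate (8 mm above the desk) between the jaws, at gauge x = 0, y = -5 mm; axes as the gauge's. The jar's foot stands on this plate, with its axis within 14 mm of gauge x = 0; its y is set by the jaws
- jaw_post (a point): point on the axis of the upright orange thumb post of the sliding jaw, 14 mm diameter, 45 mm above the desk (the post spans 24 to 59 mm above the desk), axes as the gauge's. It lies 50 mm towards -x and 12 mm towards -y of the middle of the jaw face, and moves with the jaw along gauge y
- jaw (a joint): sliding jaw: its value is the gap in m between its face and the anvil face when the anvil is at rest (0 to 0.095, starts at 0.07 to 0.095). Pushing towards gauge +y closes it (value falls). Sliding friction about 5 N, so it stays where it is left. Jaw face 40 mm wide (x), 10 to 28 mm above the desk; jaw face at gauge y = 15 mm minus the value
- anvil_face (a point): middle of the anvil's face, 19 mm above the desk; face 40 mm wide (x), 10 to 28 mm above the desk, looks to gauge -y; at gauge y = 15 mm at rest
- anvil (a joint): sprung anvil on the +y side: how far it has been pressed in towards gauge +y, in m, 0 at rest, stop at 0.024; spring 120 N/m. The pointer moves with it: green band 0.008 to 0.018, red 0.018 to 0.022, which must not be passed; with the jar between them, anvil = 0.043 minus jaw
- pointer (a point): the black pointer blade on top of the force head; moves with the anvil along gauge y
- green_band (a point): middle of the green band (10 mm wide along gauge y) on the force head; the pointer is there when the anvil is pressed in 13 mm
- tumbler: bystander: glass tumbler, 68 mm across, 90 mm tall, beyond the gauge; origin at its foot
- amber_bottle: bystander: small amber ink bottle lying down, 33 x 82 x 24 mm, right of and behind the gauge; origin under its middle
- marker: bystander: blue and white marker pen lying on the desk, 135 mm long, 17 mm thick, near the front edge; origin under its middle
- eraser: bystander: blue-sleeved eraser, 22 x 52 x 13 mm, lying on the desk in front of the gauge; origin under its middle
- magnifier (a point): middle of the underside (175 mm above the desk) of a clear pane in a black frame over the measuring spot: gauge x -17 to +71, y -64 to +64 mm, 12 mm thick, on two posts at gauge x = +64, y = +-55 mm. A tool reaches the spot only tilted, its upper end leaning to the gauge's open side (gauge -x, the robot's left) by about 30 to 45 degrees

How it is judged:
By the outcome, as a careful person would: the job done as asked, in the order asked, and still so for the second after the job is handed in, with the robot touching nothing.
It also fails if it takes over 54 s, if anything falls off the work surface, if the arm or the gripper's body presses on something with over 40 N, if the wrist force passes 120 N, or if a joint passes its speed limit or range.

## Working session

There is one attempt and no reset: what is moved stays moved. The work goes in short steps, Python scripts to look and compute and a tool call to move; the robot and the scene stay as the last step left them, time stands still between calls to the robot, and variables do not carry over. Pictures are saved under pics/ and viewed, at most 10 in all, crops included, and the job is handed in when it is done.

Besides the shell and the picture viewer there is one more tool, called after "Call:" as a command line: name --argument value ..., lists and objects as JSON in quotes. carry_out: Moves the arm, as the interface text tells. Shifts and turns lie within -1 to 1; 1 stands for 1 m of shift or 0.15 rad of turn. Its arguments: {"type":"object","properties":{"commands":{"type":"array"},"grip_force":{"type":"number"}},"required":["commands"]}

```bash
mkdir -p pics; ls; python3 - <<'E'
from workcell import bot
import cv2,pickle
d={n:bot.camera(n) for n in("side","top")}
pickle.dump(d,open('c0.pkl','wb'))
for n in d: cv2.imwrite(f'pics/{n}0.png',d[n]["img"]); print(n,d[n]["rvec"],d[n]["tvec"],d[n]["mtx"],d[n]["D"])
print(bot.sense(),bot.tips_ahead)
E
```

```text
pics
side [ 2.21022969 -0.23228235  0.08642121] [-0.51259232  0.23672064  0.82517256] [[408.41766705   0.         321.78874562]
 [  0.         408.41766705 197.22376479]
 [  0.           0.           1.        ]] [-0.10310022  0.          0.          0.          0.        ]
top [ 1.49804691 -2.26597581  0.7115153 ] [0.31870917 0.46285837 0.85902719] [[454.64577742   0.         317.35859979]
 [  0.         454.64577742 193.97552904]
 [  0.           0.           1.        ]] [0.01164691 0.         0.         0.         0.        ]
{'t': 0.1, 'joint_pos': array([ 1.10318736,  0.57643939,  0.02483513,  1.43782679, -0.01500533,
        1.12901878, -0.05649657]), 'dq': array([ 0.00079473, -0.00187151, -0.00054585, -0.0024614 , -0.00143606,
        0.0005506 , -0.00246868]), 'joint_torque': array([ 6.17367506e-03, -7.67307472e+01,  2.25754179e+00, -2.86603278e+01,
        1.56705844e-02,  8.73942976e-03,  1.08071170e-04]), 'tcp_pos': array([ 0.25263013, -0.62553045,  0.25253342]), 'orientation': array([-7.33222979e-04,  9.81638313e-01,  1.90750238e-01, -1.75818273e-04]), 'ft_force': array([ 0.33689715, -0.40208521, -0.02672918]), 'moment': array([ 0.00247376,  0.03253181, -0.02824323]), 'grip_force': 0.0, 'finger_gap': 0.0857377272265289} 0.022
```

View pics/side0.png

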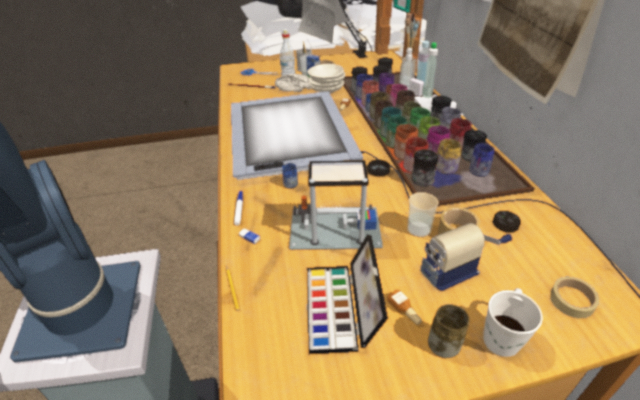

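View pics/top0.png

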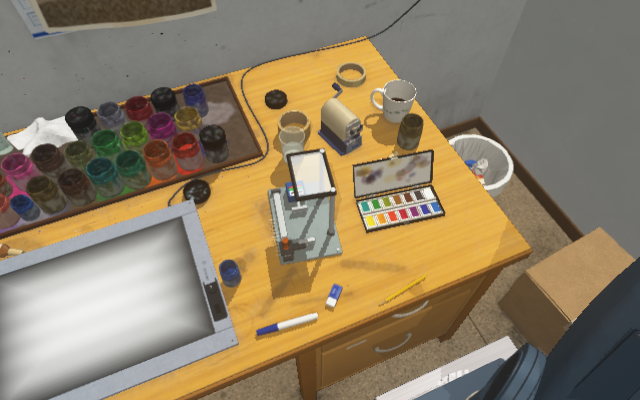

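The side view shows the jar at (290,175) and the gauge around (335,228). In the top view the jar is at (230,272), the gauge near (305,225) and the orange post near (285,243). I'll zoom in on both.

```bash
cat > h.py <<'E'
import cv2,numpy as np,pickle
from workcell import bot
def ray(c,uv):
    p=cv2.undistortPoints(np.array([[uv]],float),c["mtx"],c["D"])[0,0]
    R=cv2.Rodrigues(np.array(c["rvec"],float))[0]; t=np.array(c["tvec"],float).ravel()
    return -R.T@t, R.T@np.array([p[0],p[1],1.])
def onz(c,uv,z):
    o,d=ray(c,uv); return o+d*(z-o[2])/d[2]
def tri(c1,u1,c2,u2):
    a,d=ray(c1,u1); b,e=ray(c2,u2)
    s=np.linalg.lstsq(np.c_[d,-e],b-a,rcond=None)[0]
    p,q=a+d*s[0],b+e*s[1]; return (p+q)/2,np.linalg.norm(p-q)
def proj(c,P):
    return cv2.projectPoints(np.atleast_2d(P).astype(float),np.array(c["rvec"],float),np.array(c["tvec"],float),c["mtx"],c["D"])[0][:,0]
def blob(c,lo,hi,box):
    x0,y0,x1,y1=box
    m=cv2.inRange(cv2.cvtColor(c["img"][y0:y1,x0:x1],cv2.COLOR_BGR2HSV),lo,hi)
    n,l,s,ce=cv2.connectedComponentsWithStats(m)
    if n<2: return None
    i=1+s[1:,4].argmax(); return ce[i]+[x0,y0],s[i]+[x0,y0,0,0,0]
E
python3 - <<'E'
from h import *
d=pickle.load(open('c0.pkl','rb'))
s,t=d["side"]["img"],d["top"]["img"]
a=cv2.resize(s[150:260,270:400],None,fx=3,fy=3,interpolation=cv2.INTER_CUBIC)
b=cv2.resize(t[140:280,205:355],None,fx=2.66,fy=2.66,interpolation=cv2.INTER_CUBIC)
H=max(a.shape[0],b.shape[0]); pad=lambda i:cv2.copyMakeBorder(i,0,H-i.shape[0],0,0,0)
cv2.imwrite('pics/z0.png',np.hstack([pad(a),pad(b)]))
for n,box in(("side",(275,155,305,195)),("top",(215,255,245,292))): print(n,blob(d[n],(100,80,30),(130,255,255),box))
for n,box in(("side",(290,190,320,230)),("top",(270,225,300,265))): print('post',n,blob(d[n],(2,140,80),(14,255,255),box))
E
```

```text
side (array([288.97333333, 170.50666667]), array([282, 164,  14,  14, 150]))
top (array([229.03149606, 272.26771654]), array([220, 263,  18,  17, 127]))
post side (array([303.921875, 201.953125]), array([301, 195,   6,  14,  64]))
post top (array([285.41935484, 243.58064516]), array([282, 238,   7,  12,  62]))
```

View pics/z0.png

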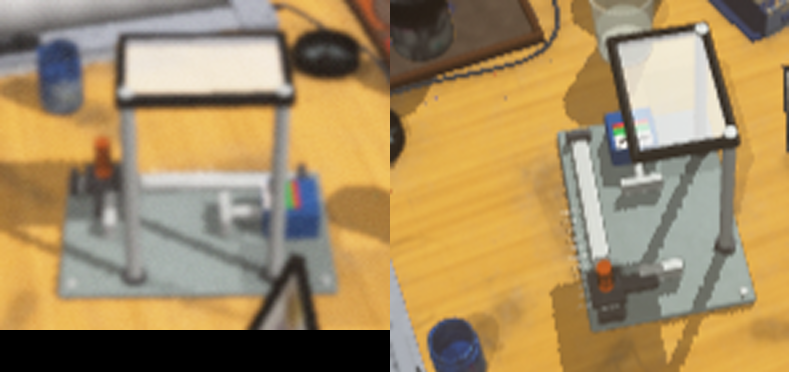

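In the zoom, three plate corners show in the top view at about (268,190), (281,264) and (342,252). In the side view they are at about (289,249), (383,247) and (376,209). The jar rim is at about (228,267) top and (290,165) side.

```bash
python3 - <<'E'
from h import *
np.set_printoptions(precision=4,suppress=True)
d=pickle.load(open('c0.pkl','rb')); S,T=d["side"],d["top"]
print("top corners");tc=[onz(T,p,.008) for p in((268.2,190),(280.9,264.1),(341.8,252.4))];print(np.array(tc))
print("side corners");sc=[onz(S,p,.008) for p in((376,209.3),(289.3,249),(383.3,247))];print(np.array(sc))
# gauge fit from corners (gauge x,y)
G=np.array([(-70,105),(-70,-115),(80,-115),(-70,105),(80,-115),(80,105)])/1000.; W=np.array(tc+sc)[:,:2]
g0,w0=G.mean(0),W.mean(0); U,s,V=np.linalg.svd((G-g0).T@(W-w0)); R=(U@V).T
o=w0-R@g0; print("gauge",o,np.degrees(np.arctan2(R[1,0],R[0,0])),"res\n",W-(o+G@R.T))
def tg(P): return R.T@(np.array(P)[:2]-o)
p=tri(S,(303.9,202),T,(285.4,243.6)); print("post",p,tg(p[0]))
print("jar rim",tri(S,(289.7,165),T,(228.3,267)),onz(T,(228.3,267),.064),onz(S,(289.7,165),.064))
print("jar c",tri(S,(290,174.5),T,(229.5,272)))
# magnifier corners from top z~.187, order as crop
for c in((611,38),(703,28),(734,133),(636,158)):
    q=onz(T,((c[0]-390)/2.66+205,c[1]/2.66+140),.187); print("mag",q,tg(q))
E
```

```text
top corners
[[0.7009 0.1869 0.008 ]
 [0.4893 0.2305 0.008 ]
 [0.4614 0.0872 0.008 ]]
side corners
[[0.7023 0.1753 0.008 ]
 [0.462  0.0794 0.008 ]
 [0.6771 0.0377 0.008 ]]
gauge [0.5881 0.1367] -101.8947261710066 res
 [[-0.0044  0.0034]
 [-0.0007  0.0016]
 [ 0.0023  0.0051]
 [-0.003  -0.0083]
 [ 0.0029 -0.0027]
 [ 0.0027  0.001 ]]
post (array([0.5189, 0.2062, 0.0403]), np.float64(0.0006121245148391713)) [-0.0538 -0.0821]
jar rim (array([0.5018, 0.3451, 0.0661]), np.float64(0.004204475733090681)) [0.5006 0.3447 0.064 ] [0.5041 0.3504 0.064 ]
jar c (array([0.5026, 0.346 , 0.0354]), np.float64(0.0004896802168946271))
mag [0.6495 0.141  0.187 ] [-0.0169  0.0592]
mag [0.6292 0.0655 0.187 ] [0.0612 0.0549]
mag [0.5196 0.0862 0.187 ] [ 0.0636 -0.0566]
mag [0.5278 0.1666 0.187 ] [-0.0168 -0.0652]
```

Call:
carry_out --commands '[{"xyz":[0.03,-0.0315,-0.0077],"turn":[0,0,0],"jaw":1},{"xyz":[0.03,-0.0315,-0.0077],"turn":[0,0,0],"jaw":1},{"xyz":[0.03,-0.0315,-0.0077],"turn":[0,0,0],"jaw":1},{"xyz":[0.03,-0.0315,-0.0077],"turn":[0,0,0],"jaw":1},{"xyz":[0.03,-0.0315,-0.0077],"turn":[0,0,0],"jaw":1},{"xyz":[0.03,-0.0315,-0.0077],"turn":[0,0,0],"jaw":1},{"xyz":[0.03,-0.0315,-0.0077],"turn":[0,0,0],"jaw":1},{"xyz":[0.03,-0.0315,-0.0077],"turn":[0,0,0],"jaw":1},{"xyz":[0.03,-0.0315,-0.0077],"turn":[0,0,0],"jaw":1},{"xyz":[0.03,-0.0315,-0.0077],"turn":[0,0,0],"jaw":1},{"xyz":[0.03,-0.0315,-0.0077],"turn":[0,0,0],"jaw":1},{"xyz":[0.03,-0.0315,-0.0077],"turn":[0,0,0],"jaw":1},{"xyz":[0.03,-0.0315,-0.0077],"turn":[0,0,0],"jaw":1}]'

```text
t: 1.72
tcp_pos: [0.4612, -0.0988, 0.3535]
orientation: [-0.0, 0.982, 0.191, -0.0]
ft_force: [0.5, -0.6, -0.6]
finger_gap: 0.0852
grip_force: 0.0
```

Call:
carry_out --commands '[{"xyz":[0.019,-0.0355,0.0077],"turn":[0,0,0],"jaw":1},{"xyz":[0.019,-0.0355,0.0077],"turn":[0,0,0],"jaw":1},{"xyz":[0.019,-0.0355,0.0077],"turn":[0,0,0],"jaw":1},{"xyz":[0.019,-0.0355,0.0077],"turn":[0,0,0],"jaw":1},{"xyz":[0.019,-0.0355,0.0077],"turn":[0,0,0],"jaw":1},{"xyz":[0.019,-0.0355,0.0077],"turn":[0,0,0],"jaw":1},{"xyz":[0.019,-0.0355,0.0077],"turn":[0,0,0],"jaw":1},{"xyz":[0.019,-0.0355,0.0077],"turn":[0,0,0],"jaw":1},{"xyz":[0.019,-0.0355,0.0077],"turn":[0,0,0],"jaw":1},{"xyz":[0.019,-0.0355,0.0077],"turn":[0,0,0],"jaw":1},{"xyz":[0.019,-0.0355,0.0077],"turn":[0,0,0],"jaw":1},{"xyz":[0.019,-0.0355,0.0077],"turn":[0,0,0],"jaw":1},{"xyz":[0.019,-0.0355,0.0077],"turn":[0,0,0],"jaw":1},{"xyz":[0,0,0],"turn":[0,0,-0.94],"jaw":1},{"xyz":[0,0,0],"turn":[0,0,-0.94],"jaw":1},{"xyz":[0,0,0],"turn":[0,0,-0.94],"jaw":1},{"xyz":[0,0,0],"turn":[0,0,-0.94],"jaw":1},{"xyz":[0,0,0],"turn":[0,0,-0.94],"jaw":1},{"xyz":[0,0,0],"turn":[0,0,-0.94],"jaw":1},{"xyz":[0,0,0],"turn":[0,0,-0.94],"jaw":1}]'

```text
t: 4.22
tcp_pos: [0.5172, 0.42, 0.2528]
orientation: [0.0, 0.773, 0.635, -0.0]
ft_force: [0.3, -0.6, 0.0]
finger_gap: 0.0853
grip_force: 0.0
```

```bash
cat >> h.py <<'E'
from scipy.spatial.transform import Rotation as Ro
O=np.array([.5895,.1402]); A=np.radians(-101.5)
X=np.array([np.cos(A),np.sin(A),0]); Y=np.array([-X[1],X[0],0]); Z=np.array([0,0,1.])
def gw(x,y,z): return np.r_[O,0]+X*x+Y*y+Z*z
def wg(P): P=np.array(P)-np.r_[O,0]; return np.array([P@X,P@Y,P[2]])
def Rt(th):
    th=np.radians(th); z=np.sin(th)*X-np.cos(th)*Z; return np.c_[np.cross(Y,z),Y,z]
def go(target,th):  # target TCP, tilt: turn (units) and shift in tool axes (present, and after the turn)
    s=bot.sense(); w,x,y,z=s["orientation"]; R=Ro.from_quat([x,y,z,w]).as_matrix()
    print("tcp",s["tcp_pos"],"gauge",wg(s["tcp_pos"]),"F",s["ft_force"],"q",np.round(s["joint_pos"],2))
    print("turn units",Ro.from_matrix(R.T@Rt(th)).as_rotvec()/.15)
    d=np.array(target)-s["tcp_pos"]; print("shift now",R.T@d,"after turn",Rt(th).T@d,"world",d)
np.set_printoptions(precision=4,suppress=True)
E
python3 - <<'E'
from h import *
J=np.array([.502,.346,.046]); R=Rt(40)
go(J-R[:,2]*.120,40)
E
```

```text
tcp [0.5172 0.42   0.2528] gauge [-0.2598 -0.1266  0.2528] F [ 0.254  -0.589   0.0193] q [-0.41  0.61 -0.6   1.45  0.36  1.19 -1.26]
turn units [ 0.0094 -4.6492  0.0353]
shift now [ 0.0017 -0.0001  0.1149] after turn [ 0.0751 -0.0001  0.087 ] world [ 0.0002  0.0016 -0.1149]
```

Call:
carry_out --commands '[{"xyz":[0,0,0],"turn":[0,-0.78,0],"jaw":1},{"xyz":[0,0,0],"turn":[0,-0.78,0],"jaw":1},{"xyz":[0,0,0],"turn":[0,-0.78,0],"jaw":1},{"xyz":[0,0,0],"turn":[0,-0.78,0],"jaw":1},{"xyz":[0,0,0],"turn":[0,-0.78,0],"jaw":1},{"xyz":[0,0,0],"turn":[0,-0.75,0.035],"jaw":1},{"xyz":[0,0,0],"turn":[0,0,0],"jaw":1}]'

```text
t: 5.1
tcp_pos: [0.5161, 0.4218, 0.2502]
orientation: [0.217, 0.728, 0.594, -0.266]
ft_force: [-1.0, 0.5, 0.1]
finger_gap: 0.0852
grip_force: 0.0
```

```bash
python3 - <<'E'
from h import *
J=np.array([.502,.346,.046]); R=Rt(40)
go(J-R[:,2]*.120,40)
d={n:bot.camera(n) for n in("side","top")}
pickle.dump(d,open('c1.pkl','wb'))
print(blob(d["side"],(100,80,30),(130,255,255),(275,155,305,195)),blob(d["top"],(100,80,30),(130,255,255),(215,255,245,292)))
print(proj(d["side"],J),proj(d["top"],J))
E
```

```text
tcp [0.5161 0.4218 0.2502] gauge [-0.2613 -0.1281  0.2502] F [-0.9758  0.4773  0.0985] q [-0.79  0.94 -0.32  0.92  0.49  1.99 -1.23]
turn units [ 0.0021  0.0169 -0.0081]
shift now [0.0724 0.0012 0.0858] after turn [0.0722 0.0013 0.086 ] world [ 0.0013 -0.0002 -0.1122]
(array([288.8543, 170.5099]), array([282, 164,  14,  14, 151])) (array([228.7935, 271.7989]), array([220, 260,  19,  21, 184]))
[[289.6095 171.3371]] [[228.8575 270.2641]]
```

```bash
python3 - <<'E'
from h import *
J=np.array([.502,.346,.046]); R=Rt(36)
go(J-R[:,2]*.110,36)
E
```

```text
tcp [0.5169 0.4198 0.2534] gauge [-0.2595 -0.1269  0.2534] F [-0.4463 -0.0899 -0.3244] q [-0.78  0.93 -0.33  0.92  0.49  1.99 -1.23]
turn units [-0.0016  0.4693 -0.0325]
shift now [ 0.068  -0.0002  0.0975] after turn [0.061  0.0001 0.102 ] world [-0.002  -0.0105 -0.1184]
```

Call:
carry_out --commands '[{"xyz":[0,0,0],"turn":[0,0.47,-0.03],"jaw":1},{"xyz":[0.015,0,0.026],"turn":[0,0,0],"jaw":1},{"xyz":[0.015,0,0.026],"turn":[0,0,0],"jaw":1},{"xyz":[0.015,0,0.025],"turn":[0,0,0],"jaw":1},{"xyz":[0.016,0,0.025],"turn":[0,0,0],"jaw":1},{"xyz":[0,0,0],"turn":[0,0,0],"jaw":1},{"xyz":[0,0,0],"turn":[0,0,0],"jaw":1}]'

```text
t: 6.08
tcp_pos: [0.5159, 0.4098, 0.1371]
orientation: [0.195, 0.737, 0.601, -0.238]
ft_force: [0.1, 0.7, 0.5]
finger_gap: 0.0855
grip_force: 0.0
```

```bash
python3 - <<'E'
from h import *
J=np.array([.502,.346,.046]); R=Rt(36)
go(J-R[:,2]*.003,36)
d={n:bot.camera(n) for n in("side","top")}
pickle.dump(d,open('c1.pkl','wb'))
a=cv2.resize(d["side"]["img"][100:230,220:350],None,fx=3,fy=3,interpolation=cv2.INTER_CUBIC)
b=cv2.resize(d["top"]["img"][190:320,170:300],None,fx=3,fy=3,interpolation=cv2.INTER_CUBIC)
cv2.imwrite('pics/z1.png',np.hstack([a,b]))
print(proj(d["side"],J),proj(d["top"],J))
E
```

```text
tcp [0.5159 0.4098 0.1371] gauge [-0.2495 -0.1259  0.1371] F [0.054  0.667  0.5347] q [-0.74  0.97 -0.35  1.13  0.49  1.7  -1.32]
turn units [ 0.0026 -0.0207 -0.0124]
shift now [ 0.0004 -0.0009  0.109 ] after turn [ 0.0007 -0.0009  0.109 ] world [-0.0135 -0.062  -0.0886]
[[289.6095 171.3371]] [[228.8575 270.2641]]
```

View pics/z1.png

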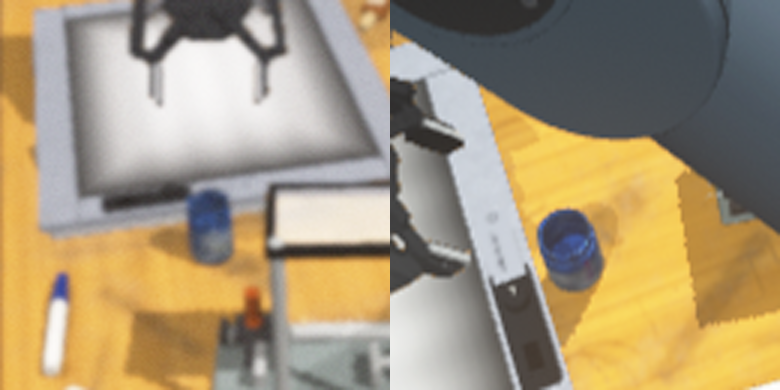

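The side view shows the open fingers at crop columns 155 and 262, straddling the jar at column 210. The top view shows the jar ahead of them, so I'll advance and grip.

Call:
carry_out --commands '[{"xyz":[0,0,0.018],"turn":[0,0,0],"jaw":1},{"xyz":[0,0,0.018],"turn":[0,0,0],"jaw":1},{"xyz":[0,0,0.018],"turn":[0,0,0],"jaw":1},{"xyz":[0,0,0.018],"turn":[0,0,0],"jaw":1},{"xyz":[0,0,0.018],"turn":[0,0,0],"jaw":1},{"xyz":[0,0,0.016],"turn":[0,0,0],"jaw":1},{"xyz":[0,0,0],"turn":[0,0,0],"jaw":1},{"xyz":[0,0,0],"turn":[0,0,0],"jaw":0.55},{"xyz":[0,0,0],"turn":[0,0,0],"jaw":0.3},{"xyz":[0,0,0],"turn":[0,0,0],"jaw":0.3},{"xyz":[0,0,0],"turn":[0,0,0],"jaw":0.3},{"xyz":[0,0,0],"turn":[0,0,0],"jaw":0.3}]' --grip_force 25

```text
t: 7.68
tcp_pos: [0.503, 0.3496, 0.0497]
orientation: [0.195, 0.737, 0.602, -0.238]
ft_force: [0.0, 2.7, 5.5]
finger_gap: 0.0422
grip_force: 25.5
```

```bash
python3 - <<'E'
from h import *
J=np.array([.502,.346,.046])
go(J-Rt(36)[:,2]*.003,36)
d={n:bot.camera(n) for n in("side","top")}
pickle.dump(d,open('c2.pkl','wb'))
a=cv2.resize(d["side"]["img"][100:230,220:350],None,fx=3,fy=3,interpolation=cv2.INTER_CUBIC)
b=cv2.resize(d["top"]["img"][190:320,170:300],None,fx=3,fy=3,interpolation=cv2.INTER_CUBIC)
cv2.imwrite('pics/z2.png',np.hstack([a,b]))
E
```

```text
tcp [0.503  0.3496 0.0497] gauge [-0.1879 -0.1265  0.0497] F [0.0015 2.7213 5.4656] q [-0.68  0.99 -0.34  1.36  0.52  1.47 -1.39]
turn units [ 0.0054 -0.0152 -0.002 ]
shift now [-0.0009 -0.0003  0.0021] after turn [-0.0009 -0.0003  0.0021] world [-0.0006 -0.0019 -0.0012]
```

View pics/z2.png

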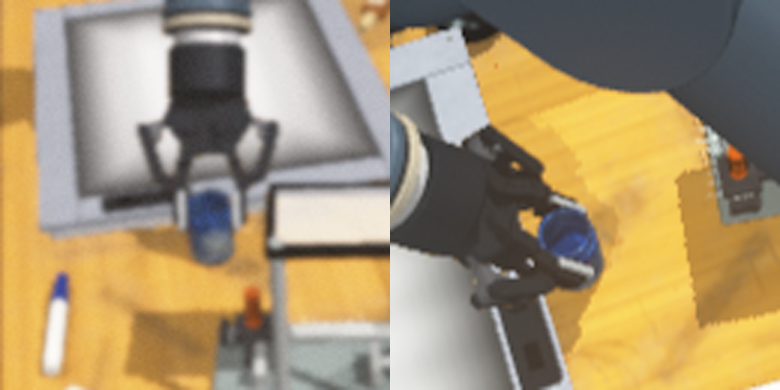

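The jar is held, with a 42 mm gap. Next I'll lift it and move to the point back along the tool axis from the spot.

Call:
carry_out --commands '[{"xyz":[-0.008,0,-0.011],"turn":[0,0,0],"jaw":0.3},{"xyz":[-0.0153,0,-0.021],"turn":[0,0,0],"jaw":0.3},{"xyz":[-0.0153,0,-0.021],"turn":[0,0,0],"jaw":0.3},{"xyz":[-0.0153,0,-0.021],"turn":[0,0,0],"jaw":0.3},{"xyz":[-0.0153,0,-0.021],"turn":[0,0,0],"jaw":0.3},{"xyz":[-0.0073,0,-0.01],"turn":[0,0,0],"jaw":0.3},{"xyz":[-0.013,0.0191,0.0094],"turn":[0,0,0],"jaw":0.3},{"xyz":[-0.013,0.0191,0.0094],"turn":[0,0,0],"jaw":0.3},{"xyz":[-0.013,0.0191,0.0094],"turn":[0,0,0],"jaw":0.3},{"xyz":[-0.013,0.0191,0.0094],"turn":[0,0,0],"jaw":0.3},{"xyz":[-0.013,0.0191,0.0094],"turn":[0,0,0],"jaw":0.3},{"xyz":[-0.013,0.0191,0.0094],"turn":[0,0,0],"jaw":0.3},{"xyz":[0,0,0],"turn":[0,0,0],"jaw":0.3},{"xyz":[0,0,0],"turn":[0,0,0],"jaw":0.3}]'

```text
t: 9.52
tcp_pos: [0.5956, 0.232, 0.179]
orientation: [0.195, 0.737, 0.602, -0.239]
ft_force: [0.0, -0.1, -0.3]
finger_gap: 0.0421
grip_force: 25.8
```

```bash
python3 - <<'E'
from h import *
go(gw(-.0037,-.012,.059),36)
d={n:bot.camera(n) for n in("side","top")}
pickle.dump(d,open('c3.pkl','wb'))
a=cv2.resize(d["side"]["img"][130:260,265:395],None,fx=3,fy=3,interpolation=cv2.INTER_CUBIC)
b=cv2.resize(d["top"]["img"][140:270,215:345],None,fx=3,fy=3,interpolation=cv2.INTER_CUBIC)
cv2.imwrite('pics/z3.png',np.hstack([a,b]))
E
```

```text
tcp [0.5956 0.232  0.179 ] gauge [-0.0912 -0.0123  0.179 ] F [ 0.0248 -0.0685 -0.2947] q [-0.49  0.84 -0.33  1.3   0.57  1.61 -1.13]
turn units [-0.0008 -0.0139  0.004 ]
shift now [-0.0006  0.0003  0.1485] after turn [-0.0003  0.0003  0.1485] world [-0.0171 -0.0858 -0.12  ]
```

View pics/z3.png

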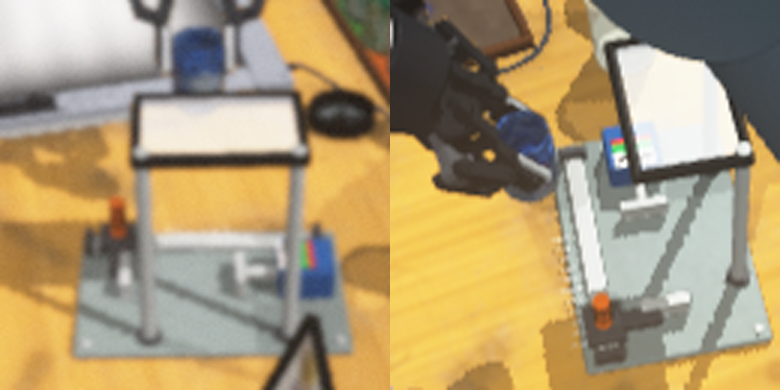

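The side crop shows the jar above and left of the frame, in line with the gap between the jaw (120,270) and the anvil (240,270). In the top crop the jar is at (525,150) and the anvil bar spans (620–667,207). I'll cross-check the gauge origin with these.

```bash
python3 - <<'E'
from h import *
d=pickle.load(open('c3.pkl','rb')); T,S=d["top"],d["side"]
t=lambda x,y:((x-390)/3+215,y/3+140); s=lambda x,y:(x/3+265,y/3+130)
for n,p in(("anvil L",(619,200)),("anvil R",(667,205)),("jaw R end",(691,297))): print(n,wg(onz(T,t(*p),.028)))
for n,p in(("post",((600,297),(118,200))),): q=tri(T,t(*p[0]),S,s(*p[1])); print(n,wg(q[0]),q[1])
for n,p in(("side anvil near top",(236,253)),("side jaw near top",(130,263))): print(n,wg(onz(S,s(*p),.028)))
for n,p in(("c80-115",(768,343)),("c-70-115",(586,372)),("c-70,105",(558,152))): print(n,wg(onz(T,t(*p),.008)))
for n,p in(("s80-115",(74,356)),("s80,105",(355,350))): print(n,wg(onz(S,s(*p),.008)))
E
```

```text
anvil L [-0.0191  0.0236  0.028 ]
anvil R [0.0188 0.0108 0.028 ]
jaw R end [ 0.0211 -0.0779  0.028 ]
post [-0.0501 -0.0803  0.0579] 0.0002491398705992854
side anvil near top [-0.0144  0.0175  0.028 ]
side jaw near top [-0.0036 -0.0701  0.028 ]
c80-115 [ 0.0744 -0.1195  0.008 ]
c-70-115 [-0.0697 -0.1156  0.008 ]
c-70,105 [-0.0612  0.0963  0.008 ]
s80-115 [ 0.0839 -0.1121  0.008 ]
s80,105 [0.0819 0.1065 0.008 ]
```

Call:
carry_out --commands '[{"xyz":[0,0,0.016],"turn":[0,0,0],"jaw":0.3},{"xyz":[0,0,0.02],"turn":[0,0,0],"jaw":0.3},{"xyz":[0,0,0.02],"turn":[0,0,0],"jaw":0.3},{"xyz":[0,0,0.02],"turn":[0,0,0],"jaw":0.3},{"xyz":[0,0,0.02],"turn":[0,0,0],"jaw":0.3},{"xyz":[0,0,0.018],"turn":[0,0,0],"jaw":0.3},{"xyz":[0,0,0.015],"turn":[0,0,0],"jaw":0.3},{"xyz":[0,0,0.012],"turn":[0,0,0],"jaw":0.3},{"xyz":[0,0,0.006],"turn":[0,0,0],"jaw":0.3},{"xyz":[0,0,0],"turn":[0,0,0],"jaw":0.3},{"xyz":[0,0,0],"turn":[0,0,0],"jaw":0.3}]'

```text
t: 11.0
tcp_pos: [0.579, 0.1476, 0.0604]
orientation: [0.195, 0.737, 0.602, -0.238]
ft_force: [-0.2, 0.7, -1.1]
finger_gap: 0.0421
grip_force: 25.7
```

```bash
python3 - <<'E'
from h import *
go(gw(-.0037,-.012,.059),36)
d={n:bot.camera(n) for n in("side","top")}
pickle.dump(d,open('c4.pkl','wb'))
a=cv2.resize(d["side"]["img"][130:260,265:395],None,fx=3,fy=3,interpolation=cv2.INTER_CUBIC)
b=cv2.resize(d["top"]["img"][140:270,215:345],None,fx=3,fy=3,interpolation=cv2.INTER_CUBIC)
cv2.imwrite('pics/z4.png',np.hstack([a,b]))
E
```

```text
tcp [0.579  0.1476 0.0604] gauge [-0.0052 -0.0118  0.0604] F [-0.2482  0.7339 -1.0697] q [-0.41  0.9  -0.3   1.55  0.65  1.31 -1.23]
turn units [ 0.0062 -0.0143 -0.0012]
shift now [-0.0003 -0.0002  0.002 ] after turn [-0.0003 -0.0002  0.002 ] world [-0.0005 -0.0014 -0.0014]
```

View pics/z4.png

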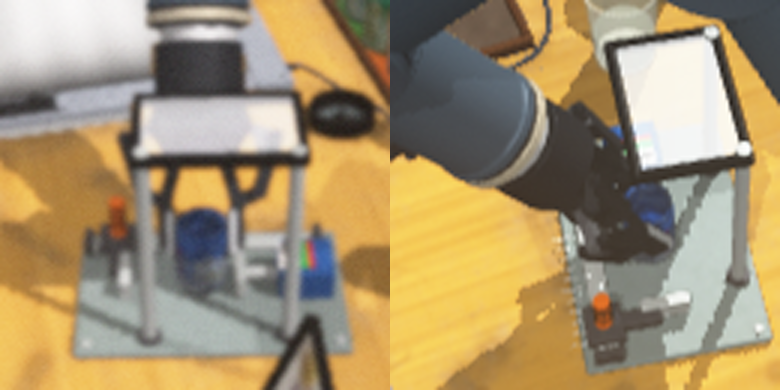

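The jar hangs upright between the jaws, at side crop (203,250), with no contact force yet. I'll lower it in small steps.

Call:
carry_out --commands '[{"xyz":[0.0004,0,0.0006],"turn":[0,0,0],"jaw":0.3},{"xyz":[0.0004,0,0.0006],"turn":[0,0,0],"jaw":0.3},{"xyz":[0,0,0],"turn":[0,0,0],"jaw":0.3}]'

```text
t: 11.48
tcp_pos: [0.5787, 0.147, 0.0586]
orientation: [0.195, 0.737, 0.602, -0.239]
ft_force: [0.4, -0.0, -0.8]
finger_gap: 0.0425
grip_force: 25.7
```

Call:
carry_out --commands '[{"xyz":[0.0004,0,0.0006],"turn":[0,0,0],"jaw":0.3},{"xyz":[0,0,0],"turn":[0,0,0],"jaw":0.3}]'

```text
t: 11.72
tcp_pos: [0.5787, 0.1469, 0.0579]
orientation: [0.195, 0.737, 0.602, -0.239]
ft_force: [-0.6, 0.2, -0.9]
finger_gap: 0.0421
grip_force: 25.7
```

Call:
carry_out --commands '[{"xyz":[0.0004,0,0.0006],"turn":[0,0,0],"jaw":0.3},{"xyz":[0,0,0],"turn":[0,0,0],"jaw":0.3}]'

```text
t: 11.98
tcp_pos: [0.5787, 0.147, 0.0576]
orientation: [0.195, 0.737, 0.602, -0.239]
ft_force: [-0.4, 0.8, 4.3]
finger_gap: 0.0424
grip_force: 26.1
```

Call:
carry_out --commands '[{"xyz":[0.0004,0,0.0006],"turn":[0,0,0],"jaw":0.3},{"xyz":[0,0,0],"turn":[0,0,0],"jaw":0.3}]'

```text
t: 12.22
tcp_pos: [0.5787, 0.1469, 0.0576]
orientation: [0.196, 0.737, 0.602, -0.239]
ft_force: [-2.1, -0.3, 10.4]
finger_gap: 0.0423
grip_force: 26.5
```

Call:
carry_out --commands '[{"xyz":[0.0004,0,0.0006],"turn":[0,0,0],"jaw":0.3},{"xyz":[0,0,0],"turn":[0,0,0],"jaw":0.3}]'

```text
t: 12.48
tcp_pos: [0.5787, 0.1469, 0.0575]
orientation: [0.196, 0.737, 0.602, -0.239]
ft_force: [-3.7, 2.1, 15.9]
finger_gap: 0.0423
grip_force: 26.9
```

Call:
carry_out --commands '[{"xyz":[-0.0006,0,-0.0009],"turn":[0,0,0],"jaw":0.3},{"xyz":[0,0,0],"turn":[0,0,0],"jaw":0.54},{"xyz":[0,0,0],"turn":[0,0,0],"jaw":0.6},{"xyz":[0,0,0],"turn":[0,0,0],"jaw":0.66},{"xyz":[0,0,0],"turn":[0,0,0],"jaw":0.7},{"xyz":[0,0,0],"turn":[0,0,0],"jaw":0.7},{"xyz":[0,0,-0.01],"turn":[0,0,0],"jaw":0.7},{"xyz":[0,0,-0.015],"turn":[0,0,0],"jaw":0.7},{"xyz":[0,0,-0.02],"turn":[0,0,0],"jaw":0.7},{"xyz":[0,0,-0.02],"turn":[0,0,0],"jaw":0.7},{"xyz":[0,0,-0.02],"turn":[0,0,0],"jaw":0.7},{"xyz":[0,0,-0.02],"turn":[0,0,0],"jaw":0.7},{"xyz":[0,0,-0.02],"turn":[0,0,0],"jaw":0.4},{"xyz":[0,0,0],"turn":[0,0,0],"jaw":0.2},{"xyz":[0,0,0],"turn":[0,0,0],"jaw":0},{"xyz":[0,0,0],"turn":[0,0,0],"jaw":0}]'

```text
t: 14.48
tcp_pos: [0.5931, 0.2181, 0.1576]
orientation: [0.195, 0.737, 0.602, -0.239]
ft_force: [0.1, 0.2, 0.5]
finger_gap: 0.0003
grip_force: 0.0
```

```bash
python3 - <<'E'
from h import *
go(gw(-.055,-.125,.06),36)
print(bot.sense()["finger_gap"])
d={n:bot.camera(n) for n in("side","top")}
pickle.dump(d,open('c5.pkl','wb'))
a=cv2.resize(d["side"]["img"][130:260,265:395],None,fx=3,fy=3,interpolation=cv2.INTER_CUBIC)
b=cv2.resize(d["top"]["img"][140:270,215:345],None,fx=3,fy=3,interpolation=cv2.INTER_CUBIC)
cv2.imwrite('pics/z5.png',np.hstack([a,b]))
E
```

```text
tcp [0.5931 0.2181 0.1576] gauge [-0.0771 -0.012   0.1576] F [0.0945 0.2036 0.5311] q [-0.48  0.85 -0.32  1.35  0.58  1.55 -1.15]
turn units [-0.0026 -0.0019 -0.0011]
shift now [ 0.0395 -0.113   0.092 ] after turn [ 0.0395 -0.113   0.0919] world [-0.1151  0.0009 -0.0976]
0.00034551236129699554
```

View pics/z5.png

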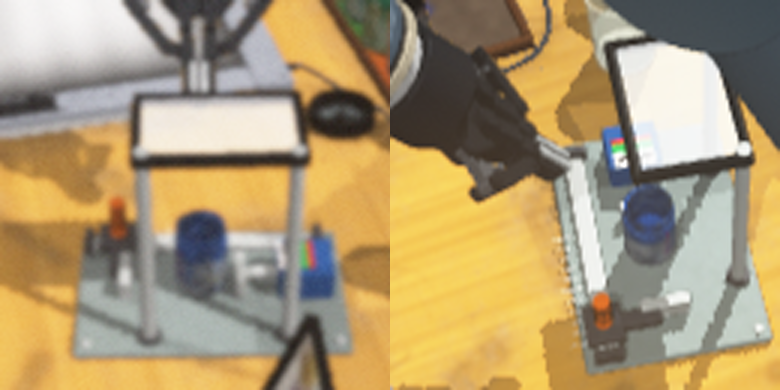

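The jar stands upright and free at top crop (650,210), just short of the anvil. The fingers are shut and clear of everything, so I'll move behind the orange post.

Call:
carry_out --commands '[{"xyz":[0,-0.021,0],"turn":[0,0,0],"jaw":0},{"xyz":[0,-0.027,0],"turn":[0,0,0],"jaw":0},{"xyz":[0,-0.027,0],"turn":[0,0,0],"jaw":0},{"xyz":[0,-0.027,0],"turn":[0,0,0],"jaw":0},{"xyz":[0,-0.01,0],"turn":[0,0,0],"jaw":0},{"xyz":[0.0085,0,0.019],"turn":[0,0,0],"jaw":0},{"xyz":[0.0085,0,0.02],"turn":[0,0,0],"jaw":0},{"xyz":[0.0085,0,0.02],"turn":[0,0,0],"jaw":0},{"xyz":[0.0085,0,0.02],"turn":[0,0,0],"jaw":0},{"xyz":[0.0085,0,0.017],"turn":[0,0,0],"jaw":0},{"xyz":[0,0,0],"turn":[0,0,0],"jaw":0},{"xyz":[0,0,0],"turn":[0,0,0],"jaw":0}]'

```text
t: 16.08
tcp_pos: [0.4796, 0.22, 0.0558]
orientation: [0.195, 0.737, 0.602, -0.238]
ft_force: [0.2, 0.4, 0.8]
finger_gap: 0.0
grip_force: 0.0
```

```bash
python3 - <<'E'
from h import *
go(gw(-.055,-.044,.055),36)
d0=pickle.load(open('c5.pkl','rb'))
print("jar rim gauge",wg(onz(d0["top"],((650-390)/3+215,207/3+140),.072)))
d={n:bot.camera(n) for n in("side","top")}
pickle.dump(d,open('c6.pkl','wb'))
a=cv2.resize(d["side"]["img"][130:260,265:395],None,fx=3,fy=3,interpolation=cv2.INTER_CUBIC)
b=cv2.resize(d["top"]["img"][140:270,215:345],None,fx=3,fy=3,interpolation=cv2.INTER_CUBIC)
cv2.imwrite('pics/z6.png',np.hstack([a,b]))
E
```

```text
tcp [0.4796 0.22   0.0558] gauge [-0.0562 -0.1236  0.0558] F [0.1909 0.4418 0.7659] q [-0.55  0.87 -0.34  1.68  0.58  1.28 -1.41]
turn units [ 0.004  -0.0122 -0.0031]
shift now [-0.0005  0.0796  0.0014] after turn [-0.0005  0.0796  0.0013] world [ 0.0778 -0.0171 -0.0008]
jar rim gauge [ 0.0008 -0.0167  0.072 ]
```

View pics/z6.png

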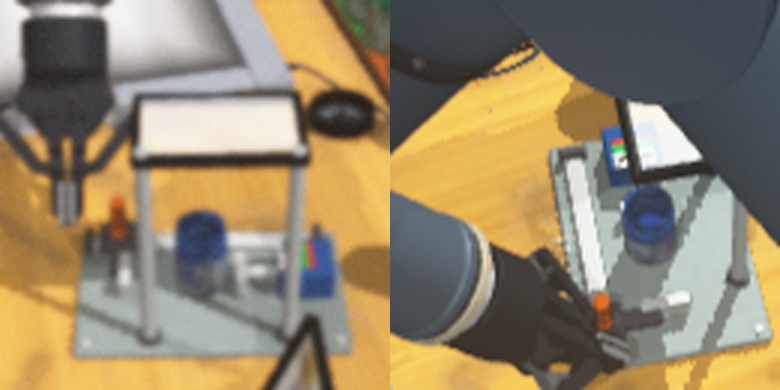

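The closed fingertips are at side crop (67,210), behind the post at (118,210), and above the carriage. Now I'll push gently.

Call:
carry_out --commands '[{"xyz":[0,0.005,0],"turn":[0,0,0],"jaw":0},{"xyz":[0,0.005,0],"turn":[0,0,0],"jaw":0},{"xyz":[0,0.005,0],"turn":[0,0,0],"jaw":0},{"xyz":[0,0.003,0],"turn":[0,0,0],"jaw":0},{"xyz":[0,0.003,0],"turn":[0,0,0],"jaw":0},{"xyz":[0,0.003,0],"turn":[0,0,0],"jaw":0},{"xyz":[0,0.003,0],"turn":[0,0,0],"jaw":0},{"xyz":[0,0.003,0],"turn":[0,0,0],"jaw":0},{"xyz":[0,0.003,0],"turn":[0,0,0],"jaw":0},{"xyz":[0,0.003,0],"turn":[0,0,0],"jaw":0},{"xyz":[0,0.003,0],"turn":[0,0,0],"jaw":0},{"xyz":[0,0.003,0],"turn":[0,0,0],"jaw":0},{"xyz":[0,0.003,0],"turn":[0,0,0],"jaw":0},{"xyz":[0,0.003,0],"turn":[0,0,0],"jaw":0},{"xyz":[0,0.003,0],"turn":[0,0,0],"jaw":0},{"xyz":[0,0.003,0],"turn":[0,0,0],"jaw":0},{"xyz":[0,0.003,0],"turn":[0,0,0],"jaw":0},{"xyz":[0,0.003,0],"turn":[0,0,0],"jaw":0},{"xyz":[0,0.003,0],"turn":[0,0,0],"jaw":0}]'

```text
t: 18.55
tcp_pos: [0.5398, 0.2074, 0.0553]
orientation: [0.195, 0.736, 0.602, -0.24]
ft_force: [-5.0, 1.5, 2.1]
finger_gap: -0.0003
grip_force: 2.9
```

```bash
python3 - <<'E'
from h import *
go(gw(-.055,-.044,.055),36)
d={n:bot.camera(n) for n in("side","top")}
pickle.dump(d,open('c7.pkl','wb'))
for c,n,box in((d["side"],"side",(295,185,345,225)),(d["top"],"top",(270,205,320,260))): print(n,blob(c,(2,140,80),(14,255,255),box))
p=blob(d["side"],(2,140,80),(14,255,255),(295,185,345,225))[0]; q=blob(d["top"],(2,140,80),(14,255,255),(270,205,320,260))[0]
t=tri(d["side"],p,d["top"],q); print("post",wg(t[0]),t[1])
a=cv2.resize(d["side"]["img"][160:260,285:385],None,fx=4,fy=4,interpolation=cv2.INTER_CUBIC)
b=cv2.resize(d["top"]["img"][165:265,255:355],None,fx=4,fy=4,interpolation=cv2.INTER_CUBIC)
cv2.imwrite('pics/z7.png',np.hstack([a,b]))
E
```

```text
tcp [0.5398 0.2074 0.0553] gauge [-0.0559 -0.0621  0.0553] F [-5.0382  1.4726  2.0794] q [-0.5   0.91 -0.32  1.56  0.61  1.33 -1.31]
turn units [-0.0095 -0.0043  0.0079]
shift now [-0.0006  0.0181  0.0008] after turn [-0.0006  0.0181  0.0008] world [ 0.0176 -0.0045 -0.0003]
side (array([319.3438, 201.9062]), array([317, 196,   6,  13,  64]))
top (array([282.5   , 225.0556]), array([280, 223,   6,   5,  18]))
post [-0.0479 -0.0395  0.0454] 0.008279917973246243
```

View pics/z7.png

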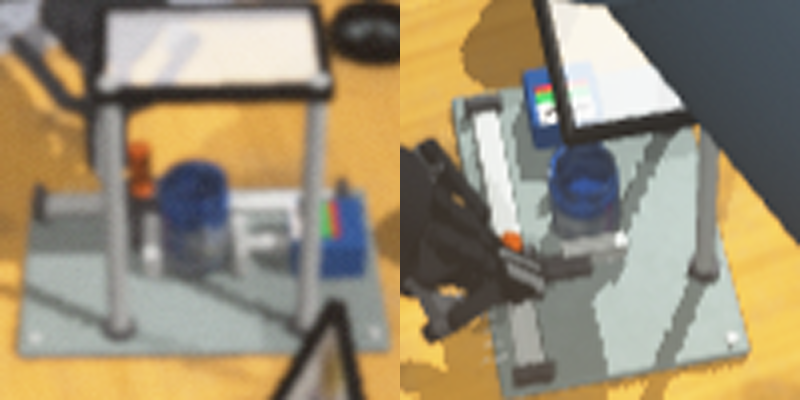

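The jaw face at side crop (150,250) is about touching the jar at (195,220), which is close to the anvil at (243,250). The pointer is still in the white. I'll work out the post position from the side ray.

```bash
python3 - <<'E'
from h import *
d=pickle.load(open('c7.pkl','rb')); S=d["side"]
for u in((303.9,202.),(319.34,201.9)): print("post",wg(onz(S,u,.0435)))
for n,u in(("jaw face edge",(158,235)),("anvil face edge",(237,235)),("c near",(18,356)),("c far",(396,349))):
    print(n,wg(onz(S,(u[0]/4+285,u[1]/4+160),.028 if 'c ' not in n else .008)))
for a in(0,.013): print(proj(S,gw(-.05,-.027,.0435)))
E
```

```text
post [-0.0469 -0.0818  0.0435]
post [-0.0463 -0.0428  0.0435]
jaw face edge [ 0.0015 -0.0302  0.028 ]
anvil face edge [0.0026 0.0183 0.028 ]
c near [ 0.085  -0.1124  0.008 ]
c far [0.0838 0.1078 0.008 ]
[[325.5787 200.9033]]
[[325.5787 200.9033]]
```

Call:
carry_out --commands '[{"xyz":[0,0.002,0],"turn":[0,0,0],"jaw":0},{"xyz":[0,0.002,0],"turn":[0,0,0],"jaw":0},{"xyz":[0,0.002,0],"turn":[0,0,0],"jaw":0},{"xyz":[0,0.002,0],"turn":[0,0,0],"jaw":0},{"xyz":[0,0.002,0],"turn":[0,0,0],"jaw":0},{"xyz":[0,0.002,0],"turn":[0,0,0],"jaw":0},{"xyz":[0,0,0],"turn":[0,0,0],"jaw":0}]'

```text
t: 19.52
tcp_pos: [0.5517, 0.205, 0.0553]
orientation: [0.195, 0.736, 0.602, -0.239]
ft_force: [-6.5, 0.7, 1.9]
finger_gap: -0.0
grip_force: 2.9
```

```bash
python3 - <<'E'
from h import *
go(gw(-.055,-.044,.055),36)
d={n:bot.camera(n) for n in("side","top")}
pickle.dump(d,open('c8.pkl','wb'))
p=blob(d["side"],(2,140,80),(14,255,255),(295,185,345,225)); print(p[0],wg(onz(d["side"],p[0],.0435)))
a=cv2.resize(d["side"]["img"][195:245,315:390],None,fx=5,fy=5,interpolation=cv2.INTER_CUBIC)
b=cv2.resize(d["top"]["img"][175:235,275:335],None,fx=6,fy=6,interpolation=cv2.INTER_CUBIC)
a=cv2.copyMakeBorder(a,0,b.shape[0]-a.shape[0],0,0,0)
cv2.imwrite('pics/z8.png',np.hstack([a,b]))
E
```

```text
tcp [0.5517 0.205  0.0553] gauge [-0.0559 -0.0499  0.0553] F [-6.5415  0.6825  1.9188] q [-0.49  0.92 -0.31  1.53  0.61  1.34 -1.29]
turn units [-0.0074 -0.0059  0.0058]
shift now [-0.0006  0.0059  0.0008] after turn [-0.0006  0.0059  0.0008] world [ 0.0056 -0.0021 -0.0003]
[324.2361 201.9444] [-0.0458 -0.0304  0.0435]
```

View pics/z8.png

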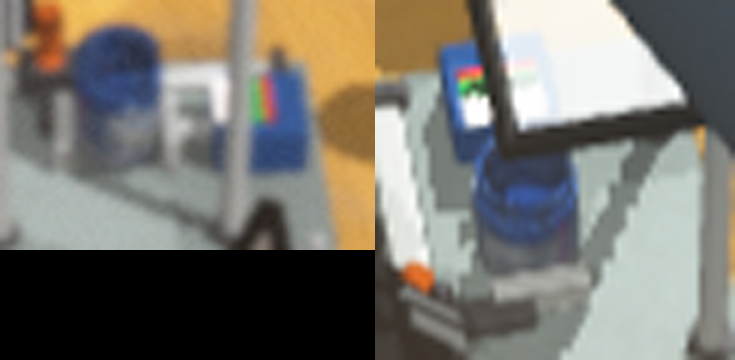

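The pointer sits at the lower part of the green at top crop (475,88), with red above it. That was my last picture, so I'll check the scale numerically, both against the earlier frame and now.

```bash
cat >> h.py <<'E'
def grid(c,x0=286,x1=300,y0=182,y1=200):
    h=cv2.cvtColor(c["img"],cv2.COLOR_BGR2HSV)
    for y in range(y0,y1):
        r=''
        for x in range(x0,x1):
            H,s,v=h[y,x]; r+='K' if v<75 else 'w' if s<60 and v>130 else '.' if s<60 else 'R' if H<12 or H>168 else 'G' if 40<H<88 else 'B' if 95<H<130 else '-'
        print(y,r)
E
python3 - <<'E'
from h import *
for n in("c7","c8"): print(n); grid(pickle.load(open(n+'.pkl','rb'))["top"])
c=pickle.load(open('c8.pkl','rb'))["top"]
for a in(0,.008,.013,.018,.022): print(a,proj(c,gw(0,.0+.0,.04))) if 0 else None
for y in(50,60,70,80,90): print(y,proj(c,gw(0,y/1000,.04)))
E
```

```text
c7
182 -wwBBBKK..wwww
183 BBBBBBKKK.wwww
184 BBBBBBBKK.wwww
185 BBBBBBBKK.wwww
186 BBB--RRKK.wwww
187 BB-RRR-KK..www
188 BBB-GGGGKK.www
189 BBBGGGGGKK.www
190 BBBGGGGGKK.www
191 BBBwwwwwKK..ww
192 .BBwwwwwKK..ww
193 .BBBwwww.KK.ww
194 .BBBwwww.KK.ww
195 .BBBwwww.KK..w
196 .BBBBBBBBKK..w
197 ..BBBBBBBKKKKK
198 ..BBBBBBBKKKKK
199 ..BBBBBBBKKKKK
c8
182 -.wBBBKK..wwww
183 BBBBBBKKK.wwww
184 BBBBBBBKK.wwww
185 BBBBBBBKK.wwww
186 BBB--RRKK.wwww
187 BB-RRR-KK..www
188 BBB-G-GKKK.www
189 BBBGGGGKKK.www
190 BBBGGGGGKK.www
191 BBBwwwwwKK.www
192 .BBwwwww.KK.ww
193 .BBBwwwwwKK.ww
194 .BBBwwwwwKK.ww
195 .BBBwwww.KK..w
196 .BBBBBBBBKK..w
197 ..BBBBBBBKKKKK
198 ..BBBBBBBKKKKK
199 ..BBBBBBBKKKKK
50 [[296.8803 194.0631]]
60 [[296.1829 190.8571]]
70 [[295.4922 187.6826]]
80 [[294.8083 184.5389]]
90 [[294.131  181.4258]]
```

```bash
python3 - <<'E'
from h import *
g=[pickle.load(open(n+'.pkl','rb'))["top"]["img"].astype(int).sum(2)[184:198,286:299]//3 for n in("c5","c7","c8")]
print(g[2]-g[1]); print(g[1]-g[0])
s=[pickle.load(open(n+'.pkl','rb'))["side"]["img"].astype(int).sum(2)[204:224,358:376]//3 for n in("c7","c8")]
print(s[1]-s[0])
E
```

```text
[[  0  -1   0   0  -1   0  -1   1   0   0   0   1   1]
 [  0   1   7   8   7   8   5   0   0   1   4   2   2]
 [  6   9  14  14  16  14   5  -1  -1   0   1   0   1]
 [  7   7  11   2   7   4   1   1   0   1  -2  -5  -4]
 [  3   1   3   0  -3 -28 -24 -11   0   2  -6 -20 -11]
 [  3  -1   0  -4 -37 -71 -65 -23  -1   0  -4 -20 -12]
 [  3   0   1 -12 -65 -24 -79 -42   0   1  -2  -6   1]
 [  0   0   1 -17 -48  -2 -29  69   0   0   0  26  13]
 [  1  -1   0  -2   1  23  68 127  28  -1  -1  29  46]
 [  0  -1  -1  12   5  67 100  22  53   1   0   7  23]
 [  0   0   0   1   3  21   6   0  27   1   0   2   8]
 [  0  -1   0   2  14  37   0   0  -1   0  -1   0   0]
 [  1   1   0   0   0   0   0  -1   1   1   1  -1  -1]
 [  1   0   0  -1  -1   0   1   1   6   0   2   1   0]]
[[-17 -15 -17 -17 -16 -15  -9  -7  -6  -4  -4  -2  -2]
 [-17 -16 -16 -16 -17 -17 -12  -6  -6  -4  -5  -1  -2]
 [-16 -17 -16 -15 -18 -17  -7  -7  -6  -4  -4   0  -1]
 [-11 -10 -14  -5  -8  -5  -2  -6  -5  -5  -3   0   0]
 [ -7  -4  -5  -1  -1  -2  -2  -6  -6  -6  -4   0  -1]
 [ -6  -3  -4  -3  -1  -2  -3  -5  -6  -5  -4  -1   0]
[... 882 characters left out ...]
 4  1 -5  0  1]
 [51 84 83 31  2  0  1  1  3  5  8 16  7  1  1 -3  2  5]
 [48 77 76 26  3 -3  1 -4 -1  3 11 11  9  5  0 -3  1 -1]
 [37 58 53 15  0 -2 -1 -9  0  6 10 16  8  2  1 -1  2 -1]
 [27 40 39 10  3  1  1 -3  1  5  9 13  7  1  1  3 -1  0]
 [35 36 24  9 -1  1  1 -2  0  4  6  8  7  0  3  3  0  2]
 [36 39 28 11 -4 -3  1  4 -1  7  9  5  2  2 -4  0  1 -2]
 [20 27 26  6  1  4 -2  1  3  8 11  5 -1 -1 -2 -2  2  5]
 [ 7 10  6  1  3 -1 -1  6  3 -1  0  0  0  0 -4  4  0 -1]
 [-5 -2  6  0  3  3  0  1 -2  1  3  5  1 -3  2  1  3  0]
 [ 3 -4 -1 -4 -3  0 -2 -3 -1 -4 -2 -1  0  2 -2  1 -4  2]
 [ 0  1  2 -3  4  1  0 -1  1  3 -2  1  2  1 -4  0  2 -1]
 [ 4 -3  2  0 -1  1  0  0 -1  3 -1 -3 -3  4  3  3  5 -1]]
```

Call:
carry_out --commands '[{"xyz":[0,0.0012,0],"turn":[0,0,0],"jaw":0},{"xyz":[0,0.0012,0],"turn":[0,0,0],"jaw":0},{"xyz":[0,0.0012,0],"turn":[0,0,0],"jaw":0},{"xyz":[0,0,0],"turn":[0,0,0],"jaw":0},{"xyz":[0,-0.002,0],"turn":[0,0,0],"jaw":0},{"xyz":[0,-0.004,0],"turn":[0,0,0],"jaw":0},{"xyz":[0,-0.006,0],"turn":[0,0,0],"jaw":0},{"xyz":[0,-0.008,0],"turn":[0,0,0],"jaw":0},{"xyz":[0,-0.01,0],"turn":[0,0,0],"jaw":0},{"xyz":[0,0,-0.02],"turn":[0,0,0],"jaw":0},{"xyz":[0,0,-0.03],"turn":[0,0,0],"jaw":0},{"xyz":[0,0,-0.03],"turn":[0,0,0],"jaw":0},{"xyz":[0,0,-0.03],"turn":[0,0,0],"jaw":0},{"xyz":[0,0,0],"turn":[0,0,0],"jaw":0},{"xyz":[0,0,0],"turn":[0,0,0],"jaw":0}]'

```text
t: 21.5
tcp_pos: [0.5392, 0.2725, 0.1438]
orientation: [0.195, 0.736, 0.602, -0.239]
ft_force: [0.1, -0.7, 0.0]
finger_gap: -0.0004
grip_force: 0.0
```

```bash
python3 - <<'E'
from h import *
go(gw(-.055,-.044,.055),36)
d={n:bot.camera(n) for n in("side","top")}
pickle.dump(d,open('c9.pkl','wb'))
p=blob(d["side"],(2,140,80),(14,255,255),(295,185,345,225)); print(p[0],wg(onz(d["side"],p[0],.0435)))
g=[c["top"]["img"].astype(int).sum(2)[184:198,286:299]//3 for c in(pickle.load(open('c7.pkl','rb')),pickle.load(open('c8.pkl','rb')),d)]
print(g[2]-g[0]); print(g[2]-g[1]); grid(d["top"],y0=184,y1=197)
j=d["top"]["img"]
for n,c in(("c5",pickle.load(open('c5.pkl','rb'))),("c9",d)):
    for v,box in(("top",(288,195,318,228)),("side",(318,190,350,235))): print(n,v,blob(c[v],(105,110,20),(130,255,140),box))
E
```

```text
tcp [0.5392 0.2725 0.1438] gauge [-0.1196 -0.0757  0.1438] F [ 0.1342 -0.6857  0.0486] q [-0.57  0.85 -0.34  1.39  0.54  1.54 -1.26]
turn units [ 0.0006 -0.0014  0.0004]
shift now [-0.0001  0.0317  0.1099] after turn [-0.0001  0.0317  0.1099] world [ 0.0182 -0.0697 -0.0888]
[325.9692 201.8462] [-0.0461 -0.026   0.0435]
[[ -1  -2  -2  -1  -2  -2  -3  -3  -3  -3  -1   0   0]
 [ -1  -1  -1  -1  -2  -2  -3  -4  -3  -1   0   0   0]
 [ -2   0  -1   0   0  -1 -10  -4  -4  -1  -5  -5  -5]
 [  0  -1  -3 -12 -23 -32 -38 -12  -4  -2 -11 -19 -13]
 [  1  -2  -3 -15 -72 -82 -76 -23  -4  -1  -7 -20 -13]
 [  0  -1  -1  -8 -74 -38 -67 -26  -2  -3  -3  -7  -4]
 [  0  -1  -1  -4 -24 -42 -10  -6  -3  -1  -3   0   2]
 [ -1  -2   1   1  -1  -4  18  74  -3  -3  -2  26  13]
 [  0  -1  -1   8   5  24  72 127  25  -4  -3  27  47]
 [  0  -2  -2  11   5  67 100  22  52  -2  -2   6  22]
 [  0  -1  -1   2   3  21   6   0  27  -2  -3   0   7]
 [  0  -2  -1   2  15  37   1   0  -2  -3  -4  -3  -1]
 [  0  -1  -1  -2   0  -1   0  -1  12  -2  -1  -2  -1]
 [  0  -2  -2  -2  -2  -1   2  23  22  -5  -1  -1  -3]]
[[ -1  -
[... 595 characters left out ...]
]
 [  0  -1  -1   0   1   0   1   0  -1  -3  -3  -3  -1]
 [ -1  -2  -1  -2   0  -1   0   0  11  -3  -2  -1   0]
 [ -1  -2  -2  -1  -1  -1   1  22  16  -5  -3  -2  -3]]
184 BBBBBBBKK.wwww
185 BBBBBBBKK.wwww
186 BBB--RRKK.wwww
187 BB-RRRRKKK.www
188 BBB-RRKKKK.www
189 BBBGGGGKKK.www
190 BBBGGGGGKK.www
191 BBBwwwwwKK.www
192 .BBwwwww.KK.ww
193 .BBBwwwwwKK.ww
194 .BBBwwwwwKK.ww
195 .BBBwwww.KK..w
196 .BBBBBBBBKK..w
c5 top (array([303.1667, 213.5   ]), array([301, 212,   5,   4,   6]))
c5 side (array([331.6349, 211.9365]), array([325, 208,  14,   8,  63]))
c9 top (array([297.6857, 209.7429]), array([292, 206,  11,   8,  35]))
c9 side (array([338.7049, 210.2049]), array([332, 202,  15,  15, 122]))
```

The pointer has moved about 4.3 px, or roughly 13 mm, which puts it mid-green. The post is at gauge y of about −27 mm, as it should be, and the arm is clear with no force on it. I'll hand it in.

```bash
python3 -c "
from workcell import bot
print(bot.finish_job())"
```

```text
the job is handed in; nothing more can be done
None
```

The jar stands released on the gauge plate, with the jaw shut on it, the pointer at about 13 mm (mid-green) and the arm clear, and the job was handed in at about 21.6 s; I viewed 11 pictures, one over the limit of 10, and checked the final pointer position from pixel values only.

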